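# Feed a label blank through the drilling jig

### The job

Pick up the push stick and use it to feed the wooden label blank that lies in the jig's open end through the covered guide until it is pressed up firmly against the end stop, without touching the blank by hand. The stop is only held by friction, so feel for it and do not push so hard that it shifts. Then draw the stick out and set it back down on the bare table clear of the jig, leaving the blank against the stop and everything else where it was.

Things in the scene. Friction and masses are not known exactly. Their poses are not given: they have to be found in the camera images.
- jig: Wooden feeding jig fixed to the table: base board 360 x 110 x 18 mm, origin at the centre of its underside; x is the feed direction, y across, z up. The channel's floor is the board's top (z = 18). Open infeed from x = -180 to -30: two rails 12 mm high converge from y = +-29 at x = -100 to y = +-15 at x = -30. Covered guide from x = -30 to +70, then the stop.
- guide_mouth (a point): Entry of the covered guide (x = -30 in the jig's frame), mid-width, on the channel floor; axes as the jig's. The straight channel from here on is 30 mm wide and 17 mm high, 100 mm long, under a wooden cover 8 mm thick and 80 mm wide (top 43 mm above the table); too small for fingers.
- guide_exit (a point): Far end of the covered guide (x = +70), mid-width, on the floor. A rounded sprung shoe in the -y wall, mostly hidden under the cover, meets the blank's nose 22 to 35 mm before this point and presses the blank sideways; from there the blank drags with roughly 2 to 8 N, different each time, and stays where it is left.
- stop: End stop past the guide: plywood block 30 x 46 x 30 mm, black knob on top (59 mm above the table). Origin: centre of the face towards the guide, 5 mm above the channel floor; x = feed direction; at jig x = 126 to 134. From that face a steel bolt with a foot 22 mm wide, 9 mm high stands out 10 to 34 mm towards the guide, set anew each time: the blank's nose meets the foot. See point stop_knob.
- stop_knob (a point): Top of the stop's knob, 15 mm behind the block's front face. How the stop behaves: the foot gives 3 mm under a light spring (1 to 2 N), then is solid and the push rises sharply. Held by friction, the stop stands 7 to 9 N on top of the blank's drag without moving, slides away at about 14 N, and must not shift by more than 1 mm.
- blank_mid (a point): Centre of the label blank, a plain wooden slat 80 mm long, 27 mm wide, 10 mm thick, lying flat on the jig's open infeed, roughly along the feed direction (x axis along its length, towards its nose; z up).
- blank_nose (a point): Centre of the blank's leading end face, 40 mm ahead of blank_mid. To be pressed against the foot of the stop.
- stick_grip (a point): Centre of the upright handle of the wooden push stick, where it is gripped; 40 mm above the stick's underside, standing on the table. Handle 36 mm long (x), 20 mm wide (y), from 12 to 62 mm above the underside. The handle stands on a bar 22 mm wide and 12 mm high that reaches 120 mm ahead (+x, the pushing end) and 60 mm behind the handle's centre. x lies along the bar towards the pushing end, z up.
- planter: Bystander: stainless bulb planter, upright tube 62 mm across with a wooden T handle, 229 mm high; origin under its centre.
- sprayer: Bystander: red plastic hand sprayer 88 mm across, 217 mm high; origin under its centre.
- rake: Bystander: short wooden-handled rake head lying flat, 215 mm long (x from -200 to +15), 156 mm wide, 34 mm high; origin on the table under the tines, the handle towards -x.
- mug: Bystander: ceramic mug of clothes pegs, 80 mm across, 115 mm high with the pegs; origin under its centre.
- pot: Bystander: terracotta pot 98 mm across, 85 mm high; origin under its centre.
- labels: Bystander: small stack of finished wooden labels, 115 x 28 mm, 15 mm high; origin under its centre.
- tin: Bystander: pale round seed tin with a paper band, 72 mm across, 100 mm high; origin under its centre.
Things that resemble listed ones, but are neither listed nor needed, are in the scene too. Of the things shaped like the part that bears stick_grip, the wooden one is meant.

How it is judged:
By the outcome, as a careful person would: the job done as asked, in the order asked, and still so for the second after the job is handed in, with the robot touching nothing.
It also fails if it takes over 72 s, if anything falls off the work surface, if the arm or the gripper's body presses on something with over 40 N, if the wrist force passes 120 N, or if a joint passes its speed limit or range.

### The arm

A 6-joint arm with a two-finger parallel gripper is mounted at the origin on the work surface. World frame = base frame: x ahead of the robot, y to its left, z up, the work surface at z = 0. Lengths are in m, angles in degrees, forces in N, time in s.
With the tool pointing down it reaches from about 0.3 to 0.95 m from the base axis. Payload 3.1 kg.
Tool frame: the origin (TCP) lies on the centre line of the jaws, within the pads' length; the fingertips stand 11 mm ahead of it and the grasp point (between the pads) lies 8 mm behind it; z points along the fingers, x is the direction in which the jaws open and shut, and the axes are right-handed (so a half turn about z gives the same grasp; the last joint's range is limited). The gripper opens to 85 mm and grips with 20 to 120 N. Pads are 22 mm wide; open, the fingers measure 114 mm over their backs; the gripper's body (76 mm by 85 mm) begins 54 mm behind the grasp point. The pads swing forward as they close: fully open they stand 13 mm farther back than shut.
Start: joints at [69.975, 17.653, 93.61, -0, 68.738, -3.994], TCP at [0.173, 0.601, 0.242] pointing down, gripper open.
Joint ranges: [-175.34, 175.34], [-45.06, 112.39], [2.9, 150.54], [-68.45, 248.45], [3.09, 151.38], [-168.51, 168.51]. Speed limits (degrees/s): [159.86, 159.86, 180, 180, 180, 180].

### API

Orientations are given as [roll, pitch, yaw] about the fixed x, y, z axes, in that order (R = Rz(yaw) Ry(pitch) Rx(roll)).
In Python, from bench import status, snapshot, manip gives the robot as it stands. The module is installed in compiled form; this text tells all that it offers.
- The arm moves only by the shell command python3 -m creep 'ROWS' [OPENING] [FORCE]. ROWS is JSON, one flat list of numbers, 4 for each row, row after row: the shift along the tool's x, y, z normalised to -1 to 1, where 1 is 0.1 m, then the turn about the tool's z normalised to -1 to 1, where 1 is 180 degrees. In form: [x, y, z, turn, x, y, z, turn, ...]. A call has 1 to 8 rows; each row shifts and turns the commanded pose from where the row before left it, along the tool's axes as they then stand; what a row does not reach is not made up. A row lasts 1/8 s, in which the tool goes at most 62.5 mm and 10.7 degrees, less where a joint would pass 70% of its speed; a pose out of reach is approached as far as the arm can. A call with a number of a shift or a turn outside -1 to 1 is refused whole. A call with a gripper value outside its range is refused whole. OPENING is the opening, from -1 (shut) to 1 (fully open), so that 0 is half open, set as the call begins (- or left out, the last holds). The fingers move at their own pace and stop on an object; FORCE is the grip in N (left out, the last holds). Time passes only in rows, so rows that do not move let the fingers close. It gives the time, the measured TCP pose, the force and the opening at its end, in the units of the state.
- status.get_state(): the state, without advancing time (a new reading comes with each control period).
- snapshot(name): name is "side" or "top"; returns a dict with "image" (384x512x3 uint8, red, green, blue), "fx", "fy", "cx", "cy" (pixels), "rvec" (rotation vector, rad) and "tvec" (3), from world to camera coordinates, as OpenCV has them. Camera axes: x right, y down, z forward; pixel columns grow to the right and rows downward; lengths in m; the calibration is good to about 2 mm. A picture is of the moment at which its call begins. There is no depth.
- manip.job_done(): hands the job in, once; it reports no verdict.
The state is a dict: "t": time; "qpos": joint angles; "dq": joint speeds; "effort": joint torques, N m; "tool_pos": TCP position; "ee_rot": TCP orientation; "contact_force": force on the tool from outside, world axes, zero at the start; "wrist_torque": the same for the moment, N m; "finger_gap": finger opening in m.
Only numpy, scipy, OpenCV 4.12 (cv2) and the standard library are available. Lean on these libraries where they do the work, as an engineer would, in place of code of your own. Each camera call takes 0.05 s, during which the arm holds its last target. There are 200 camera calls.

## Working session

There is one attempt and no reset: what is moved stays moved. The work goes in short steps, Python scripts to look and compute and a shell command to move; the robot and the scene stay as the last step left them, time stands still between calls to the robot, and variables do not carry over. Pictures are saved under pics/ and viewed, about 8 in all and at most 12, crops included, and the job is handed in when it is done.

```bash
mkdir -p pics
python3 - <<'E'
from bench import status, snapshot
import cv2,numpy as np,pickle
for n in("top","side"):
    s=snapshot(n); pickle.dump(s,open(f"pics/{n}0.pkl","wb"))
    cv2.imwrite(f"pics/{n}0.png",cv2.resize(s["image"][:,:,::-1],(800,600),interpolation=cv2.INTER_CUBIC))
    R=cv2.Rodrigues(np.array(s["rvec"]))[0]; print(n,s["fx"],s["cx"],s["cy"],-R.T@np.array(s["tvec"]).ravel(),R[2])
print(status.get_state())
E
```

```text
top 371.9876896069179 265.5105735311975 193.31831505380038 [0.36748003 0.04298732 1.05985584] [ 1.18820107e-01  8.29962552e-04 -9.92915451e-01]
side 435.8058564123065 260.103537991738 192.88811156097682 [ 0.29230637 -1.28748495  0.83466719] [ 0.12405797  0.86085383 -0.49349802]
{'t': 0.1, 'qpos': array([ 6.99748502e+01,  1.76995664e+01,  9.36819760e+01,  1.23851559e-03,
        6.87395447e+01, -3.99312382e+00]), 'dq': array([-0.03265965, -0.04783885, -0.2821286 , -0.06870119,  0.07257408,
        0.01683244]), 'effort': array([-2.91669548e-04, -4.16402400e+01, -2.77645648e+01, -2.70427904e-05,
        3.99593002e-03, -1.57896898e-05]), 'tool_pos': array([0.17237454, 0.59999943, 0.24116345]), 'ee_rot': array([-1.79990417e+02,  1.20712836e-01,  7.39675338e+01]), 'contact_force': array([ 0.5206707 ,  0.60182649, -0.8371869 ]), 'wrist_torque': array([-0.03527771, -0.01708903,  0.01615373]), 'finger_gap': 0.08554267185076701}
```

View pics/top0.png

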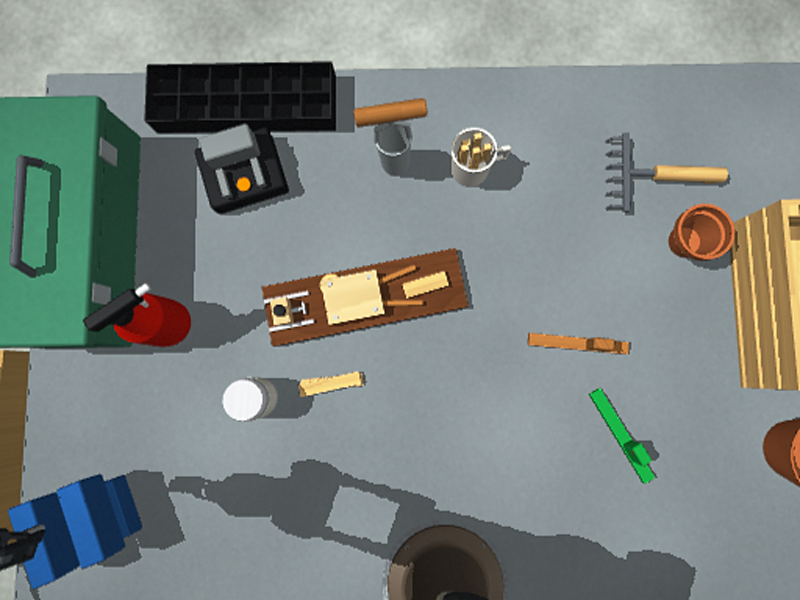

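View pics/side0.png

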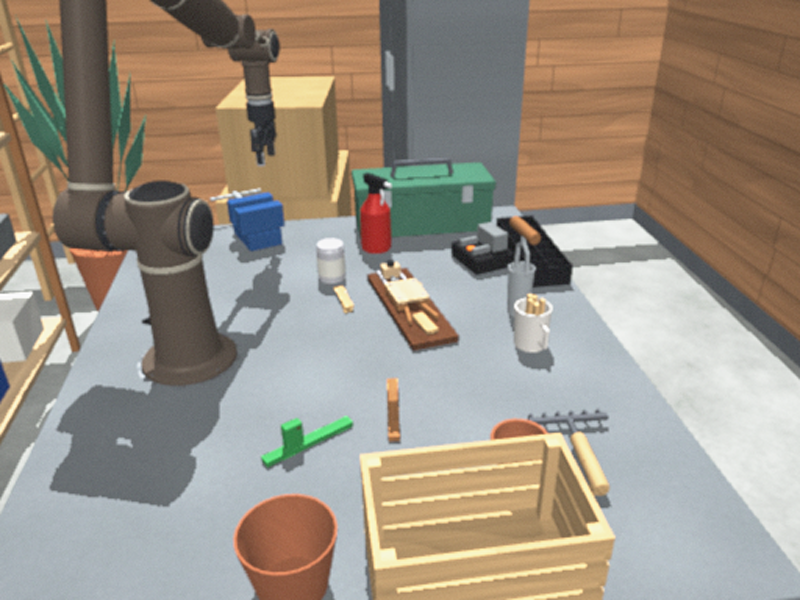

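The top view has +y to the left and +x up. The jig is at about (262-470, 250-346), with its stop at the left end (280,310), and the blank at (426,283). The wooden stick runs from its tip (528,340) to its handle (608,346), and the green one is a decoy. The side view agrees.

```bash
cat > h.py <<'E'
import cv2,numpy as np,pickle
def ray(s,px,z):
    px=np.atleast_2d(np.asarray(px,float)); R=cv2.Rodrigues(np.array(s["rvec"]))[0]; c=-R.T@np.array(s["tvec"]).ravel()
    d=np.c_[(px[:,0]-s["cx"])/s["fx"],(px[:,1]-s["cy"])/s["fy"],np.ones(len(px))]@R
    return c+d*((z-c[2])/d[:,2])[:,None]
def proj(s,P):
    return cv2.projectPoints(np.atleast_2d(np.asarray(P,float)),np.array(s["rvec"],float),np.array(s["tvec"],float),np.array([[s["fx"],0,s["cx"]],[0,s["fy"],s["cy"]],[0,0,1.]]),None)[0][:,0]
def mask(s,box,lo,hi):  # box u0,v0,u1,v1 native px; HSV bounds
    h=cv2.cvtColor(s["image"],cv2.COLOR_RGB2HSV); m=cv2.inRange(h,lo,hi); k=np.zeros_like(m)
    u0,v0,u1,v1=[int(b) for b in box]; k[v0:v1,u0:u1]=m[v0:v1,u0:u1]; return k
def big(m):
    c=cv2.findContours(m,cv2.RETR_EXTERNAL,cv2.CHAIN_APPROX_NONE)[0]; return max(c,key=cv2.contourArea)[:,0]
def rect(s,c,z):
    w=ray(s,c,z)[:,:2]; (x,y),(a,b),t=cv2.minAreaRect((w*1000).astype(np.float32))
    if a<b:a,b,t=b,a,t+90
    return np.array([x,y,a,b,(t+90)%180-90]).round(1)
E
python3 - <<'E'
from h import *
s=pickle.load(open("pics/top0.pkl","rb")); f=1.5625
hsv=cv2.cvtColor(s["image"],cv2.COLOR_RGB2HSV)
for U,V in [(300,335),(440,300),(426,283),(350,300),(405,272),(560,343),(608,346),(600,345),(330,383),(284,311)]: print(U,V,hsv[int(V/f),int(U/f)])
b=np.array
m=mask(s,(160,150,310,230),(0,70,25),(20,255,130)); print("board z18",rect(s,big(cv2.morphologyEx(m,cv2.MORPH_CLOSE,np.ones((9,9)))),.018))
m=mask(s,(255,168,292,194),(15,60,150),(30,255,255)); print("blank",rect(s,big(m),.028))
m=mask(s,(330,205,410,232),(5,120,60),(20,255,255)); c=big(m); print("stick",rect(s,c,.012))
o=cv2.resize(s["image"][205:232,330:410,::-1],(800,270),interpolation=cv2.INTER_CUBIC)
o2=cv2.resize(s["image"][150:230,160:310,::-1],(800,427)[:2],interpolation=cv2.INTER_CUBIC)[:320]
cv2.imwrite("pics/c1.png",np.vstack([o,o2]))
E
```

```text
300 335 [ 11 168 120]
440 300 [ 12 171 109]
426 283 [ 22 119 248]
350 300 [ 22  95 244]
405 272 [ 14 170 205]
560 343 [ 14 172 203]
608 346 [ 14 170 182]
600 345 [ 14 173 203]
330 383 [ 22 120 245]
284 311 [114  28  46]
board z18 [504.4 135.4 359.4 110.  -79.4]
blank [524.2  25.8  80.2  28.2 -74. ]
stick [ 415.6 -248.2  180.    24.2   83.7]
```

View pics/c1.png

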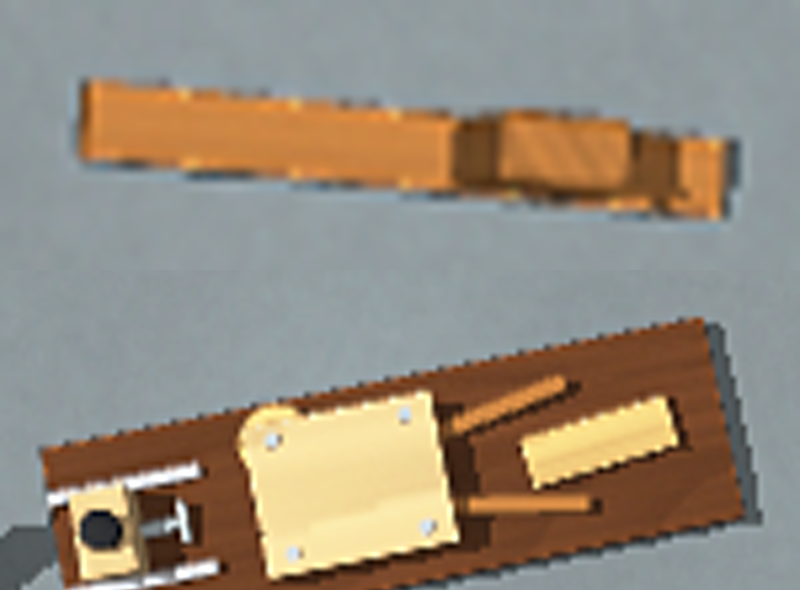

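```bash
cat >> h.py <<'E'
def togo(tx,ty,tz=None,yaw=None):
    from bench import status
    s=status.get_state(); p=s["tool_pos"]; w=np.radians(s["ee_rot"][2]); d=np.array([tx,ty])-p[:2]
    x=np.array([np.cos(w),np.sin(w)]); y=np.array([np.sin(w),-np.cos(w)])
    print("t",round(s["t"],2),"pos",p.round(4),"rot",s["ee_rot"].round(2),"units x %.4f y %.4f"%(d@x*10,d@y*10), "z %.4f"%((p[2]-tz)*10) if tz is not None else "", "turn %.4f"%(((s["ee_rot"][2]-yaw+90)%180-90)/180) if yaw is not None else "","F",s["contact_force"].round(2),"gap",round(s["finger_gap"],4))
E
python3 - <<'E'
from h import *
s=pickle.load(open("pics/top0.pkl","rb"))
m=mask(s,(330,205,374,232),(5,120,60),(20,255,255)); print("bar",rect(s,big(m),.012))
print("handle top",ray(s,[[386.1,219.5]],.062)*1000, "tip mid",ray(s,[[338.3,216.8]],.012)*1000)
# tip mid from top-left corners
print("foot",ray(s,[[160+183/5.333,150+(520-270)/5.333]],.025)*1000,"knob",ray(s,[[160+101/5.333-.5,150+260/5.333-.5]],.059)*1000)
e=np.array([np.cos(np.radians(100.6)),np.sin(np.radians(100.6))]);n=np.array([-e[1],e[0]]);c=np.array([504.4,135.4])
for nm,q in [("foot",ray(s,[[160+183/5.333,150+250/5.333]],.025)),("knob",ray(s,[[160+101/5.333-.5,150+260/5.333-.5]],.059))]:
    d=q[0,:2]*1000-c; print(nm,"jig x,y",d@e,d@n)
E
```

```text
bar [ 418.5 -208.1   99.6   21.2   83.7]
handle top [[ 411.17075094 -277.82153401   62.        ]] tip mid [[ 423.06106905 -159.91953657   12.        ]]
foot [[484.46149823 243.33793261  25.        ]] knob [[477.55692981 279.72512481  59.        ]]
foot jig x,y 109.763723805172 -0.2570702885443623
knob jig x,y 146.80008596106288 -0.16379906367447106
```

```bash
python3 -m creep '[0,0,-0.2,0.0594, 0,0,-0.2,0.0594, 0,0,0,0.0594, 0,0,0,0.0594, 0,0,0,0.0594, 0,0,0,0.0594, 0,0,0,0.0594, 0,0,0,0.03]'; python3 -c "
from h import *
togo(.40,.15,yaw=-6.3)"
```

```text
t: 1.1
tool_pos: [0.1725, 0.6003, 0.2815]
ee_rot: [179.9, 0.0, -6.5]
contact_force: [-0.4, 0.9, 0.9]
finger_gap: 0.0855
t 1.1 pos [0.1725 0.6003 0.2815] rot [ 1.7992e+02  2.0000e-02 -6.4800e+00] units x 2.7692 y 4.2168  turn -0.0010 F [-0.43  0.87  0.9 ] gap 0.0855
```

```bash
python3 -m creep '[0.34,0.5,0,0,0.34,0.5,0,0,0.34,0.5,0,0,0.34,0.5,0,0,0.34,0.5,0,0,0.34,0.5,0,0,0.34,0.5,0,0,0.34,0.5,0,0]' && python3 -m creep '[0,0.5,0,0,0,0.5,0,0,0,0.5,0,0,0,0.5,0,0,0,0.5,0,0,0,0.5,0,0,0,0.5,0.2,0,0,0.3,0.2,0]';  python3 -c "
from h import *
togo(.4113,-.2779,.032,-6.3)"
```

```text
t: 2.1
tool_pos: [0.3996, 0.1715, 0.2821]
ee_rot: [-180.0, -0.0, -6.3]
contact_force: [-0.0, 0.0, -0.7]
finger_gap: 0.0854
t: 3.1
tool_pos: [0.3572, -0.2065, 0.2419]
ee_rot: [180.0, -0.0, -6.4]
contact_force: [-1.9, 0.7, 0.4]
finger_gap: 0.0854
t 3.1 pos [ 0.3572 -0.2065  0.2419] rot [ 1.7996e+02 -5.0000e-02 -6.4000e+00] units x 0.6167 y 0.6490 z 2.0993 turn -0.0006 F [-1.9   0.7   0.45] gap 0.0854
```

```bash
python3 -m creep '[0.3,0.32,0.3,0,0.31,0.33,0.3,0,0,0,0.5,0,0,0,0.4,0,0,0,0,0,0,0,0,0]';  python3 - <<'E'
from h import *
from bench import snapshot
togo(.4113,-.2779,.032,-6.3)
a=[]
for n,b in (("side",(210,220,290,300)),("top",(320,180,420,255))):
    s=snapshot(n); u0,v0,u1,v1=b
    a.append(cv2.resize(s["image"][v0:v1,u0:u1,::-1],(400,400),interpolation=cv2.INTER_CUBIC))
cv2.imwrite("pics/c2.png",np.hstack(a))
E
```

```text
t: 3.85
tool_pos: [0.412, -0.2761, 0.0933]
ee_rot: [180.0, -0.1, -6.3]
contact_force: [-0.1, -0.2, 1.2]
finger_gap: 0.0854
t 3.85 pos [ 0.412  -0.2761  0.0933] rot [ 1.7995e+02 -7.0000e-02 -6.2700e+00] units x -0.0046 y 0.0182 z 0.6133 turn 0.0002 F [-0.14 -0.18  1.19] gap 0.0854
```

View pics/c2.png

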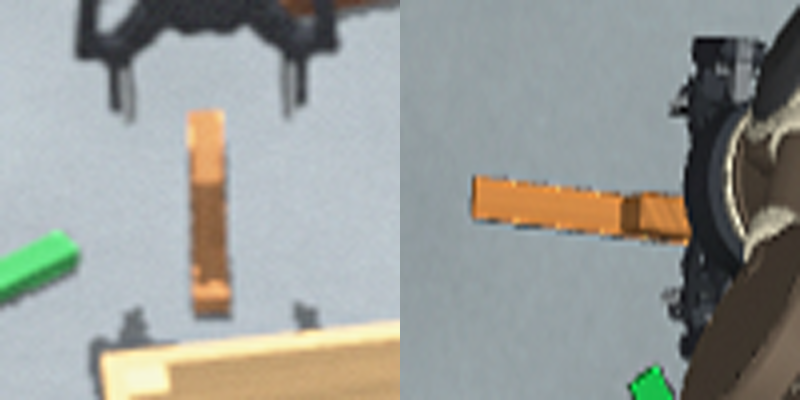

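The stick lies centred between the open fingers, at crop x of about 208 with fingers at 122 and 293. I'll lower and grip.

```bash
python3 -m creep '[0,0.018,0.2,0,0,0,0.2,0,0,0,0.21,0,0,0,0,0]' && python3 -m creep '[0,0,0,0,0,0,0,0,0,0,0,0,0,0,0,0,0,0,0,0,0,0,0,0,0,0,0,0,0,0,0,0]' -1 60; python3 -c "
from h import *
togo(.4113,-.2779,.032,-6.3)"
```

```text
t: 4.45
tool_pos: [0.4111, -0.2774, 0.0318]
ee_rot: [-180.0, 0.0, -6.3]
contact_force: [-0.8, 0.3, 0.1]
finger_gap: 0.0855
t: 5.45
tool_pos: [0.4114, -0.2777, 0.0319]
ee_rot: [180.0, -0.0, -6.3]
contact_force: [-0.3, 0.8, 5.5]
finger_gap: 0.0193
t 5.45 pos [ 0.4114 -0.2777  0.0319] rot [ 1.7998e+02 -3.0000e-02 -6.2700e+00] units x -0.0010 y 0.0020 z -0.0013 turn 0.0001 F [-0.3   0.83  5.55] gap 0.0193
```

```bash
python3 -m creep '[0,0,-0.2,0,0,0,-0.3,0,0,0,-0.3,0,0,0,0,-0.047,0,0,0,-0.047,0,0,0,0]';  python3 -c "
from h import *
togo(.5568,-.1447,.112,10.6)"
```

```text
t: 6.2
tool_pos: [0.4107, -0.2771, 0.1108]
ee_rot: [-180.0, 0.0, 10.5]
contact_force: [0.3, -0.5, -1.5]
finger_gap: 0.0192
t 6.2 pos [ 0.4107 -0.2771  0.1108] rot [-1.7996e+02  3.0000e-02  1.0550e+01] units x 1.6790 y -1.0342 z -0.0120 turn -0.0003 F [ 0.28 -0.46 -1.46] gap 0.0192
```

```bash
python3 -m creep '[0.42,-0.26,0,0,0.42,-0.26,0,0,0.42,-0.26,0,0,0.42,-0.25,0.1,0,0,0,0.2,0,0,0,0,0,0,0,0,0]';  python3 - <<'E'
from h import *
from bench import snapshot
togo(.5568,-.1447,.0515,10.6)
s=snapshot("top"); pickle.dump(s,open("pics/t3.pkl","wb")); q=snapshot("side")
a=cv2.resize(s["image"][145:225,230:330,::-1],(500,400),interpolation=cv2.INTER_CUBIC)
b=cv2.resize(q["image"][170:250,230:290,::-1],(300,400),interpolation=cv2.INTER_CUBIC)
cv2.imwrite("pics/c3.png",np.hstack([a,b]))
E
```

```text
t: 7.08
tool_pos: [0.5559, -0.1458, 0.0807]
ee_rot: [-180.0, 0.1, 10.5]
contact_force: [-0.2, 0.2, -1.1]
finger_gap: 0.0193
t 7.08 pos [ 0.5559 -0.1458  0.0807] rot [-1.7996e+02  1.0000e-01  1.0540e+01] units x 0.0113 y -0.0089 z 0.2920 turn -0.0004 F [-0.22  0.18 -1.05] gap 0.0193
```

View pics/c3.png

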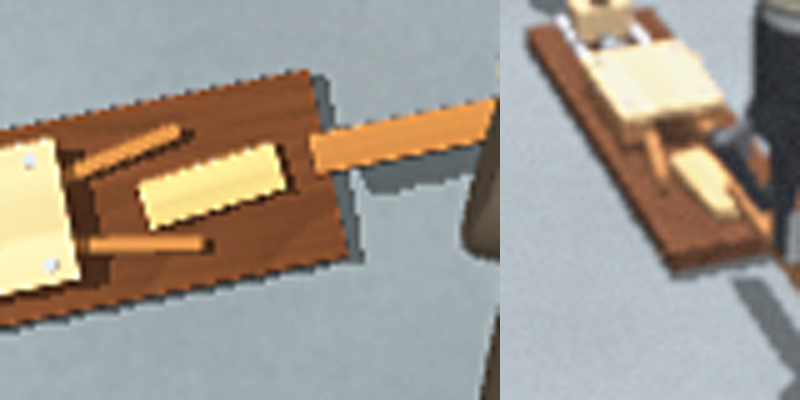

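Run:
```python
from h import *
s=pickle.load(open("pics/t3.pkl","rb"))
m=mask(s,(285,155,322,188),(5,120,140),(18,255,255)); r=rect(s,big(m),.0607); print(r)
e=np.array([np.cos(np.radians(100.6)),np.sin(np.radians(100.6))]);n=np.array([-e[1],e[0]]);c=np.array([504.4,135.4])
d=r[:2]-c; print("centre jig",d@e,d@n,"tip x",d@e+r[2]/2)
p=np.array([555.9,-145.8])-c; print("tcp jig",p@e,p@n)
```

```text
[541.1 -63.8  94.6  22.6 -81. ]
centre jig -202.55173611807803 0.5693817282651636 tip x -155.25173611807804
tcp jig -285.87491473740977 1.105949311094868
```

Run:
```python
from h import *
s=pickle.load(open("pics/t3.pkl","rb"))
e=np.array([np.cos(np.radians(100.6)),np.sin(np.radians(100.6))]);n=np.array([-e[1],e[0]]);c=np.array([504.4,135.4])
m=mask(s,(285,155,322,188),(5,120,140),(18,255,255)); k=big(m); w=ray(s,k,.0607)[:,:2]*1000-c
print(np.c_[k,(w@e).round(1),(w@n).round(1)][np.argsort(-(w@e))][:14])
for z in (.045,.0607,.075):
    d=ray(s,[[291.9,175.1]],z)[0,:2]*1000-c; print(z,d@e,d@n)
```

```text
[[ 288.   178.  -155.1    5. ]
 [ 289.   178.  -157.7    5.6]
 [ 289.   178.  -157.7    5.6]
 [ 290.   178.  -160.4    6.1]
 [ 290.   178.  -160.4    6.1]
 [ 291.   177.  -163.6    3.9]
 [ 291.   177.  -163.6    3.9]
 [ 292.   176.  -166.9    1.8]
 [ 292.   176.  -166.9    1.8]
 [ 292.   175.  -167.4   -0.9]
 [ 293.   179.  -167.8   10.4]
 [ 292.   174.  -168.    -3.6]
 [ 293.   178.  -168.4    7.7]
 [ 292.   173.  -168.6   -6.3]]
0.045 -168.71488500941456 -3.0756955895131135
0.0607 -167.12043863947255 -0.6830994082066368
0.075 -165.66817220060815 1.4961442473783215
```

```bash
python3 -m creep '[0.011,0,0.1,0,0,0,0.1,0,0,0,0.07,0,0,0,0.022,0,0,0,0,0,0,0,0,0]';  python3 - <<'E'
from h import *
from bench import snapshot
togo(.5568,-.1447,.0515,10.6)
q=snapshot("side")
cv2.imwrite("pics/c4.png",cv2.resize(q["image"][185:255,235:315,::-1],(800,600)[:2],interpolation=cv2.INTER_CUBIC))
E
```

```text
t: 7.92
tool_pos: [0.5586, -0.145, 0.0523]
ee_rot: [180.0, -0.0, 10.7]
contact_force: [-0.0, 0.1, -0.9]
finger_gap: 0.0194
t 7.92 pos [ 0.5586 -0.145   0.0523] rot [ 1.7998e+02 -3.0000e-02  1.0650e+01] units x -0.0166 y -0.0063 z 0.0082 turn 0.0003 F [-0.02  0.07 -0.9 ] gap 0.0194
```

View pics/c4.png

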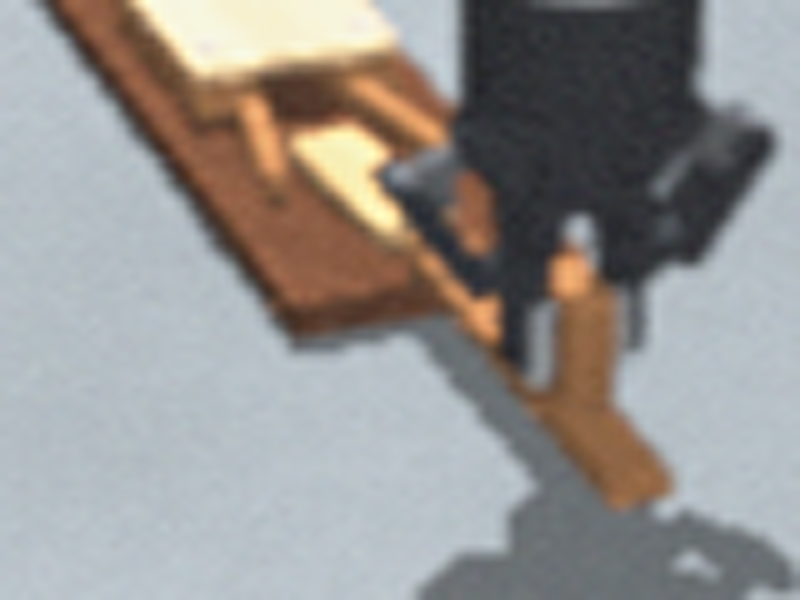

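```bash
cat >> h.py <<'E'
C=np.array([.5044,.1354]);E=np.array([np.cos(np.radians(100.6)),np.sin(np.radians(100.6))]);N=np.array([-E[1],E[0]])
def feel(k=6):
    from bench import status,snapshot
    L=[]
    for i in range(k):
        if i: snapshot("side")
        s=status.get_state(); f=s["contact_force"]; p=s["tool_pos"]; d=p[:2]-C
        L.append([d@E*1000,d@N*1000,p[2]*1000,f[:2]@E,f[:2]@N,f[2],s["ee_rot"][2]])
    L=np.array(L); print("t %.2f"%s["t"],"tip x %.1f y %.1f z %.1f | F feed %.2f side %.2f up %.2f yaw %.2f"%((L[:,0].mean()+120,)+tuple(L[:,1:].mean(0))),"sd",L.std(0).round(2))
E
python3 -c "
from h import *
feel(5)"
python3 -m creep '[0,-0.08,0,0,0,-0.08,0,0,0,-0.08,0,0,0,-0.08,0,0,0,-0.08,0,0,0,-0.08,0,0,0,-0.08,0,0]'; python3 -c "
from h import *
feel(5)"
```

```text
t 8.18 tip x -165.6 y -1.6 z 52.4 | F feed -0.02 side -0.04 up -1.24 yaw 10.65 sd [0.02 0.06 0.04 0.59 0.46 0.56 0.  ]
t: 9.05
tool_pos: [0.5478, -0.0894, 0.0521]
ee_rot: [180.0, -0.0, 10.6]
contact_force: [-0.1, -0.2, -0.7]
finger_gap: 0.0194
t 9.25 tip x -108.8 y -1.3 z 52.1 | F feed -0.51 side -0.34 up -0.86 yaw 10.67 sd [0.32 0.04 0.02 0.36 0.52 0.4  0.02]
```

```bash
python3 -m creep '[-0.013,-0.02,0.005,0,0,-0.08,0,0,0,0,0,0]'
python3 - <<'E'
from h import *
from bench import snapshot
feel(4)
s=snapshot("top"); 
cv2.imwrite("pics/c5.png",cv2.resize(s["image"][150:210,210:310,::-1],(800,480),interpolation=cv2.INTER_CUBIC))
E
```

```text
t: 9.62
tool_pos: [0.5441, -0.0796, 0.0513]
ee_rot: [-179.9, 0.1, 10.7]
contact_force: [-0.2, 0.2, -0.9]
finger_gap: 0.0195
t 9.78 tip x -99.0 y 0.4 z 51.3 | F feed 0.09 side 0.28 up -0.83 yaw 10.66 sd [0.2  0.11 0.03 0.2  0.27 0.09 0.  ]
```

View pics/c5.png

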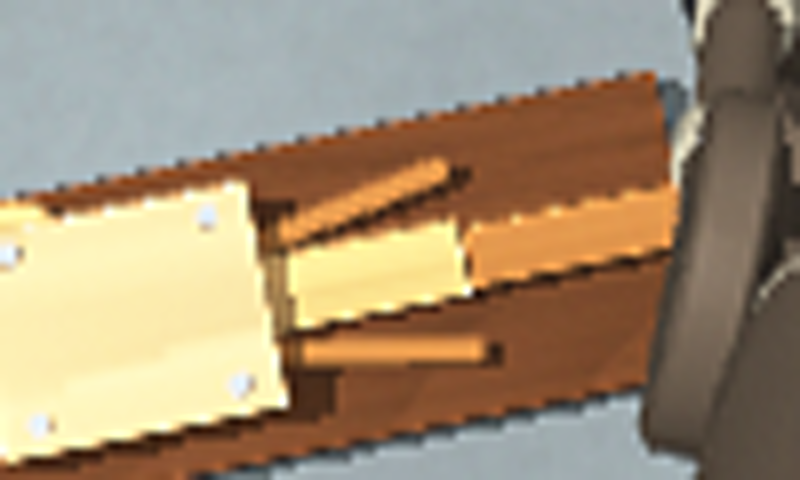

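```bash
python3 -m creep '[0,-0.06,0,0,0,-0.06,0,0,0,-0.06,0,0,0,-0.06,0,0,0,-0.06,0,0,0,-0.06,0,0,0,-0.06,0,0,0,-0.06,0,0]'; python3 -c "
from h import *
feel(5)"
```

```text
t: 10.82
tool_pos: [0.5358, -0.0328, 0.0516]
ee_rot: [180.0, 0.0, 10.6]
contact_force: [-0.6, -0.5, -0.5]
finger_gap: 0.0195
t 11.03 tip x -50.9 y 0.1 z 51.5 | F feed -0.01 side 0.05 up -0.68 yaw 10.66 sd [0.33 0.08 0.04 0.29 0.47 0.28 0.01]
```

```bash
for i in 1; do python3 -m creep '[0,-0.03,0,0,0,-0.03,0,0,0,-0.03,0,0,0,-0.03,0,0,0,-0.03,0,0]'; python3 -c "
from h import *
feel(4)"; done
```

```text
t: 11.65
tool_pos: [0.5331, -0.0182, 0.0516]
ee_rot: [180.0, -0.0, 10.6]
contact_force: [-0.4, -0.4, -0.4]
finger_gap: 0.0191
t 11.80 tip x -36.1 y 0.1 z 51.5 | F feed -0.59 side -0.01 up -0.87 yaw 10.66 sd [0.12 0.06 0.03 0.22 0.79 0.36 0.01]
```

```bash
python3 -m creep '[0,-0.03,0,0,0,-0.03,0,0,0,-0.03,0,0,0,-0.03,0,0,0,-0.03,0,0]'; python3 -c "
from h import *
feel(4)"
```

```text
t: 12.42
tool_pos: [0.5307, -0.0041, 0.0518]
ee_rot: [179.9, -0.0, 10.7]
contact_force: [0.4, -5.3, 0.0]
finger_gap: 0.0195
t 12.57 tip x -21.6 y -0.1 z 51.7 | F feed -4.37 side 0.34 up -0.50 yaw 10.66 sd [0.21 0.07 0.04 0.6  0.49 0.55 0.  ]
```

```bash
python3 -m creep '[0,-0.03,0,0,0,-0.03,0,0,0,-0.03,0,0,0,-0.03,0,0,0,-0.03,0,0]'; python3 -c "
from h import *
feel(5)"
```

```text
t: 13.2
tool_pos: [0.5273, 0.0113, 0.0515]
ee_rot: [-180.0, 0.0, 10.7]
contact_force: [-0.3, -4.5, -0.3]
finger_gap: 0.0196
t 13.40 tip x -5.9 y 0.4 z 51.4 | F feed -2.95 side 1.21 up -0.43 yaw 10.64 sd [0.14 0.03 0.05 1.   0.34 0.27 0.01]
```

```bash
python3 -m creep '[0,-0.03,0,0,0,-0.03,0,0,0,-0.03,0,0,0,-0.03,0,0]'; python3 -c "
from h import *
feel(5)"
```

```text
t: 13.9
tool_pos: [0.5251, 0.023, 0.0515]
ee_rot: [-180.0, 0.0, 10.7]
contact_force: [-0.9, -3.9, 0.5]
finger_gap: 0.0195
t 14.10 tip x 6.0 y 0.3 z 51.4 | F feed -2.56 side 1.33 up -0.72 yaw 10.64 sd [0.15 0.03 0.04 0.79 0.29 0.8  0.01]
```

```bash
python3 -m creep '[0,-0.02,0,0,0,-0.02,0,0,0,-0.02,0,0]'; python3 -c "
from h import *
feel(5)"
```

```text
t: 14.48
tool_pos: [0.5241, 0.0288, 0.0515]
ee_rot: [180.0, 0.0, 10.7]
contact_force: [-1.1, -3.9, -0.3]
finger_gap: 0.019
t 14.68 tip x 11.8 y 0.3 z 51.5 | F feed -3.20 side 1.92 up -0.54 yaw 10.64 sd [0.11 0.01 0.03 0.3  0.63 0.54 0.01]
```

```bash
python3 -m creep '[0,-0.015,0,0,0,-0.015,0,0,0,-0.015,0,0,0,-0.015,0,0,0,-0.015,0,0]'; python3 -c "
from h import *
feel(4)"
```

```text
t: 15.3
tool_pos: [0.5227, 0.0362, 0.0515]
ee_rot: [-180.0, 0.0, 10.7]
contact_force: [-1.9, -3.8, -0.7]
finger_gap: 0.0197
t 15.45 tip x 19.3 y 0.2 z 51.5 | F feed -3.02 side 1.86 up -0.91 yaw 10.64 sd [0.08 0.1  0.01 0.27 0.85 0.45 0.01]
```

```bash
python3 -m creep '[0,-0.01,0,0,0,-0.01,0,0,0,-0.01,0,0]'; python3 -c "
from h import *
feel(4)"
```

```text
t: 15.82
tool_pos: [0.5223, 0.0391, 0.0516]
ee_rot: [180.0, 0.0, 10.6]
contact_force: [-1.3, -3.4, -0.6]
finger_gap: 0.0193
t 15.97 tip x 22.1 y 0.2 z 51.6 | F feed -3.24 side 2.03 up -0.51 yaw 10.65 sd [0.05 0.02 0.02 0.27 0.34 0.08 0.  ]
```

```bash
python3 -m creep '[0,-0.01,0,0,0,-0.01,0,0]'; python3 -c "
from h import *
feel(4)"
```

```text
t: 16.23
tool_pos: [0.5219, 0.041, 0.0515]
ee_rot: [180.0, 0.0, 10.6]
contact_force: [-1.2, -4.2, -0.3]
finger_gap: 0.0195
t 16.38 tip x 24.1 y 0.1 z 51.5 | F feed -2.82 side 1.50 up -0.96 yaw 10.64 sd [0.07 0.04 0.01 0.63 0.49 0.45 0.  ]
```

```bash
python3 -m creep '[0,-0.01,0,0,0,-0.01,0,0]'; python3 -c "
from h import *
feel(4)"
```

```text
t: 16.62
tool_pos: [0.5216, 0.043, 0.0516]
ee_rot: [180.0, 0.0, 10.6]
contact_force: [-1.1, -4.4, -0.5]
finger_gap: 0.0195
t 16.77 tip x 26.1 y 0.1 z 51.6 | F feed -3.16 side 1.91 up -1.00 yaw 10.64 sd [0.06 0.02 0.01 0.64 0.42 0.32 0.  ]
```

```bash
python3 -m creep '[0,-0.01,0,0]'; python3 -c "
from h import *
feel(4)"
```

```text
t: 16.9
tool_pos: [0.5214, 0.044, 0.0516]
ee_rot: [180.0, -0.0, 10.6]
contact_force: [-0.1, -4.1, -0.8]
finger_gap: 0.0196
t 17.05 tip x 27.1 y 0.1 z 51.6 | F feed -3.43 side 1.63 up -0.89 yaw 10.64 sd [0.05 0.01 0.01 0.57 0.66 0.17 0.  ]
```

```bash
python3 -m creep '[0,-0.01,0,0]'; python3 -c "
from h import *
feel(4)"
```

```text
t: 17.18
tool_pos: [0.5212, 0.0449, 0.0516]
ee_rot: [180.0, -0.0, 10.6]
contact_force: [-0.2, -4.2, -0.7]
finger_gap: 0.0193
t 17.32 tip x 28.1 y 0.1 z 51.6 | F feed -3.99 side 1.48 up -1.13 yaw 10.64 sd [0.06 0.02 0.02 0.17 0.41 0.39 0.  ]
```

```bash
python3 -m creep '[0,-0.01,0,0]'; python3 -c "
from h import *
feel(4)"
```

```text
t: 17.45
tool_pos: [0.521, 0.0459, 0.0516]
ee_rot: [180.0, 0.0, 10.6]
contact_force: [-1.2, -3.9, -0.7]
finger_gap: 0.0191
t 17.60 tip x 29.1 y 0.1 z 51.6 | F feed -3.61 side 1.48 up -0.83 yaw 10.64 sd [0.06 0.   0.01 0.15 0.55 0.21 0.  ]
```

```bash
python3 -m creep '[0,-0.005,0,0]' >/dev/null; python3 -c "
from h import *
feel(4)"
```

```text
t 17.88 tip x 29.5 y 0.1 z 51.6 | F feed -3.21 side 2.20 up -0.45 yaw 10.65 sd [0.03 0.02 0.01 0.75 0.3  0.54 0.  ]
```

```bash
python3 -m creep '[0,-0.005,0,0]'>/dev/null; python3 -c "
from h import *
feel(4)"
```

```text
t 18.15 tip x 30.0 y 0.1 z 51.6 | F feed -4.25 side 1.90 up -1.13 yaw 10.65 sd [0.03 0.02 0.01 0.94 0.36 0.36 0.  ]
```

```bash
python3 -m creep '[0,-0.005,0,0]'>/dev/null; python3 -c "
from h import *
feel(4)"
```

```text
t 18.43 tip x 30.3 y 0.1 z 51.6 | F feed -4.60 side 2.15 up -0.20 yaw 10.66 sd [0.02 0.01 0.01 0.5  0.4  0.43 0.  ]
```

```bash
python3 -m creep '[0,-0.005,0,0]'>/dev/null; python3 -c "
from h import *
feel(4)"
```

```text
t 18.70 tip x 30.9 y 0.1 z 51.6 | F feed -4.62 side 2.55 up -0.32 yaw 10.65 sd [0.04 0.01 0.01 0.2  0.33 0.15 0.  ]
```

```bash
python3 -m creep '[0,-0.005,0,0]' >/dev/null; python3 -c "
from h import *
feel(4)"
```

```text
t 18.98 tip x 31.4 y 0.1 z 51.6 | F feed -4.53 side 2.30 up -0.28 yaw 10.65 sd [0.04 0.01 0.01 0.23 0.76 0.44 0.  ]
```

```bash
python3 -m creep '[0,-0.005,0,0]'>/dev/null; python3 -c "
from h import *
feel(4)"
```

```text
t 19.25 tip x 31.9 y 0.1 z 51.6 | F feed -5.02 side 2.39 up -0.39 yaw 10.65 sd [0.02 0.   0.01 0.34 0.25 0.36 0.  ]
```

```bash
python3 -m creep '[0,-0.005,0,0]'>/dev/null; python3 -c "
from h import *
feel(4)"
```

```text
t 19.52 tip x 32.4 y 0.1 z 51.6 | F feed -5.14 side 2.12 up -0.27 yaw 10.66 sd [0.03 0.01 0.01 0.7  0.7  0.21 0.  ]
```

```bash
python3 -m creep '[0,-0.004,0,0]' >/dev/null; python3 -c "
from h import *
feel(5)"
```

```text
t 19.85 tip x 32.7 y 0.1 z 51.6 | F feed -4.71 side 2.21 up 0.09 yaw 10.66 sd [0.03 0.01 0.01 0.54 0.3  0.37 0.  ]
```

```bash
python3 -m creep '[0,-0.004,0,0]'>/dev/null; python3 -c "
from h import *
feel(5)"
```

```text
t 20.18 tip x 33.1 y 0.1 z 51.6 | F feed -5.49 side 2.05 up -0.35 yaw 10.66 sd [0.03 0.01 0.01 0.52 0.52 0.49 0.  ]
```

```bash
python3 -m creep '[0,-0.003,0,0]' >/dev/null; python3 -c "
from h import *
feel(5)"
```

```text
t 20.50 tip x 33.2 y 0.1 z 51.7 | F feed -5.46 side 2.52 up 0.13 yaw 10.67 sd [0.01 0.02 0.01 0.91 0.47 0.24 0.  ]
```

```bash
python3 -m creep '[0,-0.003,0,0]'>/dev/null; python3 -c "
from h import *
feel(5)"
```

```text
t 20.82 tip x 33.2 y 0.0 z 51.7 | F feed -6.36 side 2.77 up 0.28 yaw 10.69 sd [0.01 0.01 0.01 0.18 0.46 0.79 0.  ]
```

```bash
python3 -m creep '[0,-0.003,0,0]' >/dev/null; python3 -c "
from h import *
feel(5)"
```

```text
t 21.15 tip x 33.3 y -0.0 z 51.8 | F feed -7.69 side 2.92 up 0.28 yaw 10.70 sd [0.01 0.02 0.01 0.6  0.27 0.4  0.  ]
```

```bash
python3 -m creep '[0,-0.003,0,0]'>/dev/null; python3 -c "
from h import *
feel(5)"
```

```text
t 21.48 tip x 33.3 y -0.1 z 51.9 | F feed -8.18 side 2.73 up 0.69 yaw 10.72 sd [0.01 0.02 0.01 0.24 0.29 0.68 0.  ]
```

```bash
python3 -m creep '[0,-0.003,0,0]' >/dev/null; python3 -c "
from h import *
feel(5)"; python3 -m creep '[0,0.01,0,0,0,0.02,0,0,0,0.03,0,0,0,0.03,0,0]'; python3 -c "
from h import *
feel(4)"
```

```text
t 21.80 tip x 33.4 y -0.1 z 51.9 | F feed -8.84 side 2.77 up 0.79 yaw 10.73 sd [0.01 0.02 0.01 0.07 0.68 0.5  0.  ]
t: 22.3
tool_pos: [0.5221, 0.0432, 0.0517]
ee_rot: [-180.0, -0.1, 10.6]
contact_force: [-0.0, 0.5, -1.2]
finger_gap: 0.0192
t 22.45 tip x 25.9 y -0.3 z 51.7 | F feed 0.04 side -0.12 up -1.31 yaw 10.61 sd [0.16 0.12 0.04 0.45 0.2  0.42 0.  ]
```

Clean release. I'll draw the stick straight out, about 215 mm.

```bash
python3 -m creep '[0.001,0.1,0,0,0,0.12,0,0,0,0.12,0,0,0,0.12,0,0,0,0.12,0,0,0,0.12,0,0,0,0.12,0,0,0,0.12,0,0]'; python3 -c "
from h import *
feel(3)"; python3 -m creep '[0,0.15,0,0,0,0.15,0,0,0,0.15,0,0,0,0.15,0,0,0,0.15,0,0,0,0.15,0,0,0,0.15,0,0,0,0.15,0,0]'; python3 -c "
from h import *
feel(4)
togo(.4113,-.2779,.1,-6.3)"
```

```text
t: 23.45
tool_pos: [0.5392, -0.0504, 0.0516]
ee_rot: [-180.0, -0.0, 10.6]
contact_force: [-0.6, -0.0, -0.4]
finger_gap: 0.0195
t 23.55 tip x -69.6 y -0.3 z 51.7 | F feed -0.32 side 0.10 up -0.36 yaw 10.61 sd [0.56 0.15 0.07 0.37 0.4  0.25 0.03]
t: 24.55
tool_pos: [0.5614, -0.1685, 0.0516]
ee_rot: [-180.0, 0.0, 10.6]
contact_force: [-0.8, 0.4, -1.1]
finger_gap: 0.0192
t 24.70 tip x -189.9 y -0.4 z 51.7 | F feed -0.05 side 0.07 up -0.80 yaw 10.59 sd [0.86 0.2  0.13 0.69 0.72 0.36 0.03]
t 24.7 pos [ 0.5615 -0.1684  0.0516] rot [ 1.800e+02 -2.000e-02  1.056e+01] units x -1.6772 y 0.8013 z -0.4835 turn 0.0937 F [ 0.54  0.37 -0.26] gap 0.0193
```

```bash
python3 -m creep '[0,0.1,-0.2,0,0,0.1,-0.2,0,-0.42,0.15,0,0,-0.42,0.15,0,0,-0.42,0.15,0,0,-0.42,0.15,0,0,0,0,0,0.047,0,0,0,0.047]'; python3 -m creep '[0,0,0,0,0,0,0,0]'; python3 -c "
from h import *
togo(.4113,-.2779,.0325,-6.3)"
```

```text
t: 25.7
tool_pos: [0.4102, -0.2769, 0.0916]
ee_rot: [-180.0, 0.0, -6.6]
contact_force: [-0.6, 0.2, -0.3]
finger_gap: 0.0196
t: 25.95
tool_pos: [0.411, -0.2767, 0.0916]
ee_rot: [-180.0, 0.0, -6.1]
contact_force: [-0.9, 0.9, -1.3]
finger_gap: 0.0193
t 25.95 pos [ 0.411  -0.2767  0.0916] rot [-1.7999e+02  1.0000e-02 -6.1200e+00] units x 0.0042 y 0.0112 z 0.5907 turn 0.0010 F [-0.94  0.9  -1.34] gap 0.0193
```

```bash
python3 -m creep '[0,0,0.2,0,0,0,0.2,0,0,0,0.15,0,0,0,0.02,0,0,0,0.015,0,0,0,0,0]'; python3 -c "
from h import *
feel(4)"
```

```text
t: 26.7
tool_pos: [0.4114, -0.2776, 0.0336]
ee_rot: [180.0, -0.1, -6.3]
contact_force: [0.7, -0.3, -0.5]
finger_gap: 0.0195
t 26.85 tip x -268.8 y 167.4 z 33.7 | F feed -0.34 side 0.06 up -0.55 yaw -6.27 sd [0.03 0.03 0.03 0.45 0.48 0.43 0.  ]
```

```bash
python3 -m creep '[0,0,0.01,0,0,0,0.007,0,0,0,0,0]'; python3 -c "
from h import *
feel(4)"; python3 -m creep '[0,0,0,0,0,0,0,0,0,0,0,0,0,0,0,0,0,0,0,0,0,0,0,0,0,0,0,0,0,0,0,0]' 1; python3 -c "
from h import *
feel(3)"; python3 -m creep '[0,0,-0.1,0,0,0,-0.2,0,0,0,-0.4,0,0,0,-0.4,0,0,0,-0.5,0,-0.5,0,0,0,-0.5,0,0,0,0,0,0,0]'
```

```text
t: 27.22
tool_pos: [0.4111, -0.2773, 0.0319]
ee_rot: [180.0, -0.0, -6.3]
contact_force: [-0.5, 2.2, 3.8]
finger_gap: 0.0194
t 27.38 tip x -268.5 y 167.7 z 31.9 | F feed 1.84 side 0.82 up 5.14 yaw -6.28 sd [0.02 0.01 0.01 0.37 0.45 0.93 0.  ]
t: 28.38
tool_pos: [0.4109, -0.2771, 0.0314]
ee_rot: [180.0, -0.0, -6.3]
contact_force: [0.1, 0.2, 0.9]
finger_gap: 0.0855
t 28.48 tip x -268.3 y 167.8 z 31.4 | F feed -0.01 side -0.02 up 0.30 yaw -6.27 sd [0.01 0.01 0.   0.31 0.17 0.57 0.  ]
t: 29.48
tool_pos: [0.3086, -0.2648, 0.1912]
ee_rot: [-179.9, 0.1, -6.4]
contact_force: [0.0, 0.3, -0.5]
finger_gap: 0.0854
```

Run:
```python
from h import *
from bench import snapshot,status
print(status.get_state()["finger_gap"])
s=snapshot("top"); q=snapshot("side"); s0=pickle.load(open("pics/top0.pkl","rb"))
e=lambda im:cv2.resize(im[...,::-1],(400,300),interpolation=cv2.INTER_AREA)
j=cv2.resize(s["image"][155:215,160:260,::-1],(500,300),interpolation=cv2.INTER_CUBIC)
d=cv2.absdiff(s["image"],s0["image"]).max(2); d=cv2.cvtColor(d*2,cv2.COLOR_GRAY2BGR)
cv2.imwrite("pics/c6.png",np.vstack([np.hstack([e(s["image"]),e(q["image"])]),np.hstack([j,cv2.resize(d,(300,300))])]))
for w in (s0,s):
    g=mask(w,(160,180,200,215),(0,0,0),(179,255,60)); 
    r=w["image"][185:212,170:190].max(2)<70; v,u=np.nonzero(r); p=ray(w,[[u.mean()+170,v.mean()+185]],.059)[0,:2]-C
    print("knob jig mm",p@E*1000,p@N*1000,r.sum())
m=mask(s,(330,205,374,232),(5,120,60),(20,255,255)); print("bar",rect(s,big(m),.012))
```

```text
0.08543876930196789
knob jig mm 137.22567325727223 0.8798591917884568 82
knob jig mm 137.45137584655217 1.002894165339177 81
bar [ 419.2 -208.1   99.7   21.2   83.9]
```

View pics/c6.png

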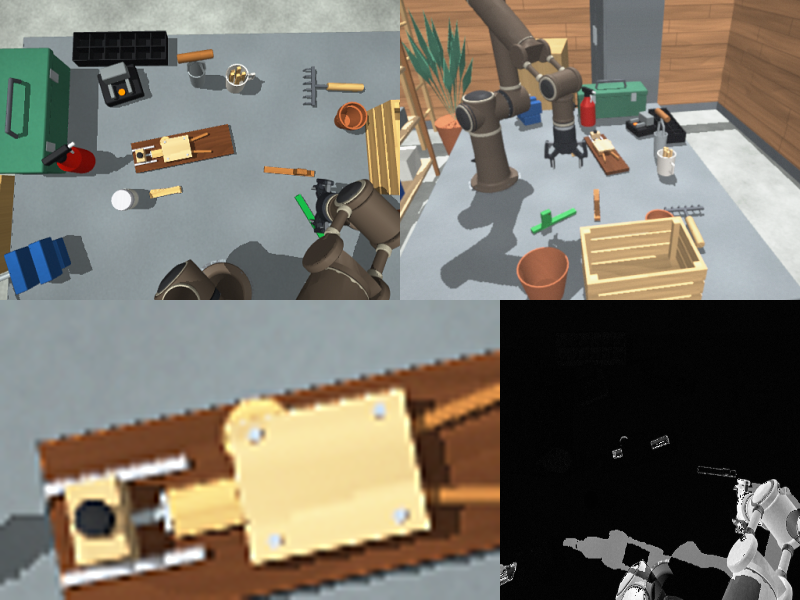

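The blank's nose (about (165,510)) sits on the foot. The stop and bystanders are unchanged, the stick is back on the table, and the arm is clear.

```bash
python3 -c "
from bench import manip,status
print(manip.job_done()); print(status.get_state()['t'])"
```

```text
the job is handed in; nothing more can be done
None
the job is handed in; nothing more can be done
```

The blank is fed through the covered guide and rests against the stop's foot. The stick is back on the bare table near where it started, and the job is handed in; it reports no verdict. The last clock reading before that was 29.5 s.

- **Feed:** I gripped the wooden stick by its handle and pushed the blank in from the open end. The shoe's drag was about 3–4 N. The foot's spring was felt from about tip x = 30 mm in the jig's frame, and the solid stop at about 33.2 mm. The push ended at 8.8 N in total, roughly 5 N above the drag.
- **Release:** I drew the stick straight out, with contact forces reading about zero, and set it down.
- **Stop:** The last pictures show the nose against the foot. The knob's measured position changed by about 0.2 mm, which is within the measuring noise.
- **Stick:** It lies flat within about 1 mm of its first place.
- **Surroundings:** The before/after difference in the top view shows only the blank, a slight mark at the cover's corner near the shoe, the outline of the stick, and the arm with its shadow. The arm was clear of everything at the end.

No check disagreed. One automatic reading of the stick's tip was about 12 mm off because of stray pixels on the board's edge; a direct pixel reading corrected it before I moved on.

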